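# Grease the clay slab roller's bearing

### The arm

A 7-joint arm with a two-finger parallel gripper is mounted at the origin on the work surface. World frame = base frame: x ahead of the robot, y to its left, z up, the work surface at z = 0. Lengths are in m, angles in degrees, forces in N, time in s.
With the tool pointing down it reaches from about 0.35 to 0.9 m from the base axis. Payload 19.9 kg.
Tool frame: the origin (TCP) lies where the fingers leave the gripper's body, on its centre line; the fingertips stand 73 mm ahead of it and the grasp point (between the pads) lies 54 mm ahead of it; z points along the fingers, y is the line along which they close (so a half turn about z gives the same grasp; the last joint's range is limited). The gripper opens to 85 mm and grips with 20 to 120 N. Pads are 22 mm wide; open, the fingers measure 114 mm over their backs; the gripper's body (76 mm by 85 mm) begins 54 mm behind the grasp point. The pads swing forward as they close: fully open they stand 13 mm farther back than shut.
Start: joints at [73.023, 23.915, -0.59, 92.452, 0.269, 63.638, -3.037], TCP at [0.158, -0.605, 0.304] pointing down, gripper open.
Joint ranges: [-161.28, 161.28], [-22.2, 115.67], [-73.04, 71.86], [3.21, 147.25], [-68.34, 248.33], [10.77, 114.83], [-161.83, 161.83]. Speed limits (degrees/s): [108.29, 108.29, 136.94, 136.94, 172.46, 172.46, 172.46].

### API

Orientations are given as a 3x3 rotation matrix whose columns are the frame's x, y, z axes.
In Python, from workcell import robot gives the robot as it stands. The module is installed in compiled form; this text tells all that it offers. Calls block until the motion is done:
- robot.reach(position, orientation): joint-space move of the TCP to a pose.
- robot.movel(position, frame=None, rate=0.15): straight line of the TCP; frame=None keeps the orientation; rate is the mean speed in m/s.
- robot.move_joints(angles): joint-space move.
- robot.grip(opening): finger opening in m; the grip force is fixed at half the most; returns when the fingers have stopped.
- robot.pause(seconds).
- robot.solve_ik(position, orientation): joint angles nearest the present ones, or None.
- robot.get_obs(): the state.
- robot.snapshot(name): name is "side" or "top"; returns the picture (400x640x3 uint8, red, green, blue); there is no depth.
- robot.get_calibration(name): a dict with "intrinsics" (3x3 intrinsics, pixels), "k1" (the pictures are not rectified: a ray, as slopes to the right and down, at radius r is drawn at 1 + k1 r^2 times it, then the intrinsics apply), "pose" (4x4, takes a point from camera to world coordinates). Camera axes: x right, y down, z forward; pixel columns grow to the right and rows downward; lengths in m; the calibration is good to about 2 mm. A picture is of the moment at which its call begins. get_calibration takes no time and is no camera call.
A pose or a line that the arm cannot do raises robot.Unreachable and nothing moves.
- robot.finish_job(): hands the job in; it is judged then, once.
The state is a dict: "t": time; "joint_positions": joint angles; "dq": joint speeds; "joint_efforts": joint torques, N m; "eef_pos": TCP position; "tool_rot": TCP orientation; "contact_force": force on the tool from outside, world axes, zero at the start; "moment": the same for the moment, N m; "opening": finger opening in m; "gripper_force": force on a finger pad.
Only numpy, scipy, OpenCV 4.12 (cv2) and the standard library are available. Lean on these libraries where they do the work, as an engineer would, in place of code of your own. Each camera call takes 0.05 s, during which the arm holds its last target. There are 200 camera calls.

### The job

Before the next pottery class, grease the bearing of the clay slab roller: pick up the orange push-type grease gun, press its coupler squarely onto the tilted grease nipple until it snaps over the nipple's detent balls, and push on until the coupler's mouth sits fully home on the brass collar, so that the red spring valve pin is held pressed in. Finish while still holding the gun and pressing it home: do not let go. Leave the paint jar, the cup and the bowl where they stand.

Things in the scene. Friction and masses are not known exactly. Their poses are not given: they have to be found in the camera images.
- gun_mid (a point): Middle of the loose grease gun (0.3 kg, round, 112 mm long), 56 mm above its mouth; z points from mouth to tail. It starts standing on its mouth on the bench. From the mouth up: 0-46 mm dark steel coupler, 36 mm across; 46-52 black guard, 48 across; 52-106 orange barrel, 25 across: grip it about 80 mm from the mouth, fingertips above the guard; 106-112 orange cap, 29 across.
- gun_mouth (a point): Centre of the coupler's open mouth, the lower end of the gun's axis; z points from mouth to tail. The mouth is a funnel, 30 mm wide at the rim, narrowing within 7 mm to a lip of 19 mm bore (7 to 12 mm deep); behind it a wider pocket, then a 19 mm bore from 28 mm to its closed end, 37 mm deep.
- nipple: Grease nipple fixed on the slab roller's bearing housing. Origin: centre of the outer face of its brass collar (42 mm across), 102 mm above the bench. z points out along the nipple: tilted 30 degrees from vertical, leaning to the machine's front (towards the robot, turned with the machine up to 0.4 rad); y is level, along the roller. Fully home, the gun's mouth lies flat on the collar.
- nipple_tip (a point): End of the red valve pin when free, on the nipple's axis, 44 mm out from the collar. Steel stem: 16 mm across, 36 mm long, coned tip; pin 8 mm across. Four spring balls stand 4 mm out of the stem, 21 mm from the collar: they resist the gun with 5 to 15 N with its mouth 18 to 14 mm from the collar, then snap out behind the lip and pull it on from 9 to 5 mm. The pin is touched at 7 mm.
- roller: The slab roller, fixed; origin on the bench under the blue bearing housing (80 mm round, 50 mm wide, top 100 mm up) that carries the nipple; front is -x, the roller runs to +y (62 mm across, 270 mm long, top 91 mm up) to a second blue housing 330 mm away, then a black hand wheel. Plywood base 220 mm by 430 mm, 18 mm thick.
- valve (a joint): How far the red valve pin is pressed in, m: 0 free, about 0.007 when the gun is fully home. Its spring pushes back along the nipple with 3 N at first, rising 1.2 N per mm to about 11 N; let go, it pushes the gun back to about 5 mm off the collar (pin in 2 mm).
- jar_mid (a point): Middle of the paint jar (44 mm across, 65 mm high, red cap), standing upright, loose; to be left alone.
- cup_mid (a point): Middle of the black cup (72 mm across, 85 mm high), standing upright, loose; to be left alone.
- bowl_mid (a point): Middle of the white bowl (130 mm across, 60 mm high), standing upright, loose; to be left alone.

How it is judged (in metres and radians):
On the way, in this order (a step that is already met when the one before it is completed fails the run):
1. the gun is lifted clear of the bench in the fingers (height (world z) of gun_mouth above 0.03 m and contact force between the fingers and gun above 2 N), for 0.2 s.
2. the coupler is snapped on, square and home, the valve pin held in (distance between gun_mouth and nipple below 0.005 m and angle between the z axis of gun_mouth and the z axis of nipple, either way round below 0.12 rad and value of joint valve above 0.0045 m and contact force between the fingers and gun above 2 N), for 0.5 s.
At the end, for the whole second after the job is handed in: The fingers hold the gun (over 2 N); its mouth centre is within 5 mm of the collar face's centre, its axis within 0.12 rad of the nipple's, and the valve pin is held in by more than 4.5 mm of 7 (all of step 2); the arm keeps its last pose, push and grip.
It fails at once if the jar is pushed aside or tipped (distance of jar_mid from where it was at the start of the episode above 0.03 m or angle between jar_mid's own z axis and vertical above 0.5 rad).
It fails at once if the cup is pushed aside or tipped (distance of cup_mid from where it was at the start of the episode above 0.03 m or angle between cup_mid's own z axis and vertical above 0.5 rad).
It fails at once if the bowl is pushed aside or tipped (distance of bowl_mid from where it was at the start of the episode above 0.03 m or angle between bowl_mid's own z axis and vertical above 0.5 rad).
It also fails if it takes over 42 s, if anything falls off the work surface, if the arm or the gripper's body presses on something with over 40 N, if the wrist force passes 120 N, or if a joint passes its speed limit or range.

## Working session

There is one attempt and no reset: what is moved stays moved. The work goes in short steps, each a Python script; the robot and the scene stay as the last script left them, time stands still between calls to the robot, and variables do not carry over. Pictures are saved under pics/ and viewed, at most 10 in all, crops included, and the job is handed in when it is done.

```bash
mkdir -p pics; python3 - <<'E'
from workcell import robot
import cv2
for n in("side","top"):
    im=robot.snapshot(n); cv2.imwrite(f"pics/{n}0.png",im[:,:,::-1])
    c=robot.get_calibration(n); print(n,c)
print(robot.get_obs())
E
```

```text
side {'intrinsics': array([[396.2162877 ,   0.        , 318.70716557],
       [  0.        , 396.2162877 , 202.25161606],
       [  0.        ,   0.        ,   1.        ]]), 'k1': -0.0220984142870148, 'pose': array([[-0.91993524, -0.3028354 ,  0.24901783,  0.36783593],
       [-0.39164075,  0.68005573, -0.61979168,  0.45052118],
       [ 0.01834887, -0.66769374, -0.74420991,  0.67354701],
       [ 0.        ,  0.        ,  0.        ,  1.        ]])}
top {'intrinsics': array([[406.00526277,   0.        , 318.98075178],
       [  0.        , 406.00526277, 201.96347706],
       [  0.        ,   0.        ,   1.        ]]), 'k1': -0.09141382423316755, 'pose': array([[-3.27831589e-03, -9.94559791e-01,  1.04115684e-01,
         4.77601592e-01],
       [-9.99559141e-01,  1.86705879e-04, -2.96898636e-02,
        -1.98364896e-02],
       [ 2.95089055e-02, -1.04167116e-01, -9.94121942e-01,
         1.05174451e+00],
       [ 0.00000000e+00,  0.00000000e+00,  0.00000000e+00,
         1.00000000e+00]])}
{'t': 0.1, 'joint_positions': array([73.02384529, 23.94439093, -0.59022035, 92.48022288,  0.26937488,
       63.63764972, -3.03714483]), 'dq': array([-0.00530053, -0.0954398 , -0.04663208, -0.11745982,  0.03188136,
       -0.01636871, -0.05117304]), 'joint_efforts': array([ 1.99118091e-03, -8.65817285e+01,  6.79781064e-01, -4.35633767e+01,
        1.91233068e-02,  4.86709308e-03,  1.37453744e-04]), 'eef_pos': array([ 0.15746821, -0.60461316,  0.30333887]), 'tool_rot': array([[ 9.67716590e-01,  2.52040630e-01, -3.50162387e-04],
       [ 2.52040859e-01, -9.67716073e-01,  1.00376911e-03],
       [-8.58671718e-05, -1.05961924e-03, -9.99999435e-01]]), 'contact_force': array([-0.05378104, -0.07338372,  0.78739306]), 'moment': array([0.00161992, 0.01115449, 0.00512557]), 'gripper_force': 0.0, 'opening': 0.08520778585317706}
```

View pics/side0.png

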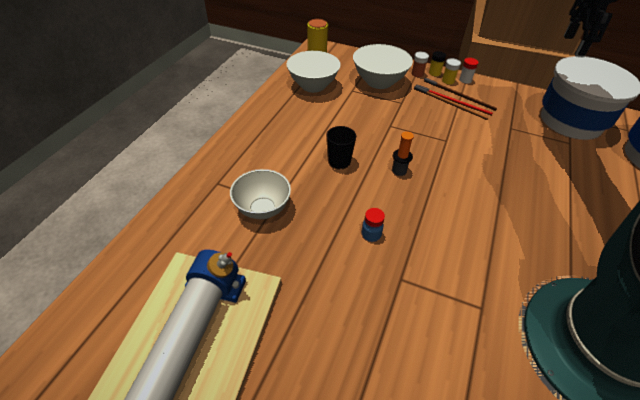

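View pics/top0.png

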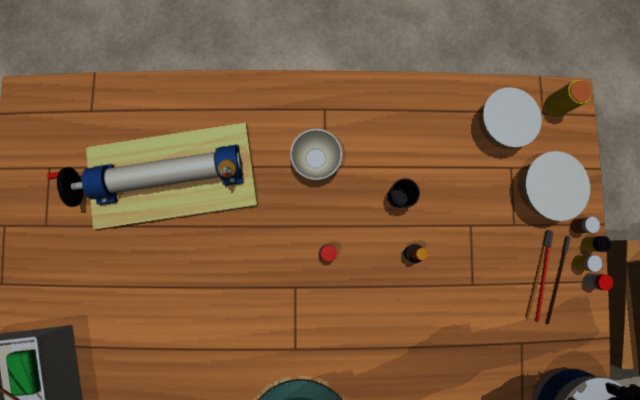

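The side view shows the gun at (403,153), jar (373,225), cup (341,147), bowl (261,195) and nipple (225,262). In the top view the gun is at (415,254) and the nipple at (228,168).

```bash
cat > h.py <<'E'
import numpy as np, cv2
from workcell import robot
def ray(n,uv):
    c=robot.get_calibration(n);K=c["intrinsics"];P=c["pose"]
    d=(np.array(uv,float)-K[:2,2])/K[0,0]; s=d.copy()
    for _ in range(10): s=d/(1+c["k1"]*(s@s))
    return P[:3,3],P[:3,:3]@np.r_[s,1]
def onz(n,uv,z):
    o,d=ray(n,uv); return o+d*(z-o[2])/d[2]
def proj(n,p):
    c=robot.get_calibration(n);K=c["intrinsics"];P=c["pose"]
    q=P[:3,:3].T@(np.asarray(p)-P[:3,3]);s=q[:2]/q[2]
    return K[:2,2]+K[0,0]*s*(1+c["k1"]*(s@s))
def tri(uvs,uvt):
    (o1,d1),(o2,d2)=ray("side",uvs),ray("top",uvt)
    A=np.c_[d1,-d2];t=np.linalg.lstsq(A,o2-o1,rcond=None)[0]
    a,b=o1+t[0]*d1,o2+t[1]*d2
    return (a+b)/2,np.linalg.norm(a-b)
def mask(im,lo,hi,box=None):
    m=cv2.inRange(cv2.cvtColor(im,cv2.COLOR_RGB2HSV),np.array(lo),np.array(hi))
    if box is not None:
        x0,y0,x1,y1=box;k=np.zeros_like(m);k[y0:y1,x0:x1]=255;m&=k
    return m
def cen(m):
    y,x=np.nonzero(m);return np.array([x.mean(),y.mean()]) if len(x) else None
E
python3 - <<'E'
from h import *
S=cv2.imread("pics/side0.png")[:,:,::-1].copy();T=cv2.imread("pics/top0.png")[:,:,::-1].copy()
def info(n,m):
    y,x=np.nonzero(m);print(n,len(x),cen(m).round(2),x.min(),x.max(),y.min(),y.max())
for nm,im,b in(("S",S,(385,120,425,185)),("T",T,(400,240,435,268))):
    info(nm+" gun",mask(im,(5,150,90),(20,255,255),b))
for nm,im,b in(("S",S,(205,245,240,285)),("T",T,(215,150,242,185))):
    info(nm+" red",mask(im,(0,150,90),(6,255,255),b)|mask(im,(172,150,90),(180,255,255),b))
    info(nm+" brass",mask(im,(8,100,60),(25,255,255),b))
# plywood edges on z=.018
m=mask(T,(20,40,120),(35,255,255),(70,110,270,240));m=cv2.morphologyEx(m,cv2.MORPH_OPEN,np.ones((3,3)))
info("ply",m)
p=np.array([onz("top",(x,y),.018)[:2] for y,x in zip(*np.nonzero(m))],np.float32)
r=cv2.minAreaRect(p);print(r,cv2.boxPoints(r))
print("rednip side/top tri later")
a=cv2.resize(S[240:290,190:260],(770,550),interpolation=cv2.INTER_NEAREST)
b=cv2.resize(T[145:190,205:262],(684,540),interpolation=cv2.INTER_NEAREST)
cv2.imwrite("pics/a.png",a[:,:,::-1]);cv2.imwrite("pics/b.png",b[:,:,::-1])
E
```

```text
S gun 2131 [405.13 149.67] 385 424 120 184
T gun 656 [420.4  252.84] 400 434 240 267
S red 20 [229.  254.1] 227 231 252 256
S brass 638 [222.86 258.6 ] 205 239 245 276
T red 10 [224.2 174.5] 223 225 173 176
T brass 228 [226.78 168.03] 215 241 150 184
ply 8175 [171.49 176.19] 86 256 123 228Traceback (most recent call last):
  File "<stdin>", line 13, in <module>
  File "h.py", line 9, in onz
    o,d=ray(n,uv); return o+d*(z-o[2])/d[2]
        ~~~^^^^^^
  File "h.py", line 4, in ray
    c=robot.get_calibration(n);K=c["intrinsics"];P=c["pose"]
ValueError: time passes only in moves, steps and waits
```

```bash
sed -i 's/robot.get_calibration(n)/cal(n)/; s/^def ray/import functools\n@functools.lru_cache\ndef cal(n): return robot.get_calibration(n)\ndef ray/' h.py
sed -i 's/c=robot.get_calibration(n)/c=cal(n)/' h.py
python3 - <<'E'
from h import *
S=cv2.imread("pics/side0.png")[:,:,::-1].copy();T=cv2.imread("pics/top0.png")[:,:,::-1].copy()
H=lambda im:cv2.cvtColor(im,cv2.COLOR_RGB2HSV)
print("gun S",H(S)[140,396:416].tolist());print("gun T",H(T)[254,405:430].tolist())
m=mask(T,(20,40,90),(35,255,255),(70,110,270,240));m=cv2.morphologyEx(m,cv2.MORPH_OPEN,np.ones((3,3)))
cn=max(cv2.findContours(m,cv2.RETR_EXTERNAL,cv2.CHAIN_APPROX_NONE)[0],key=cv2.contourArea)[:,0]
p=np.array([onz("top",u,.018)[:2] for u in cn],np.float32)
r=cv2.minAreaRect(p);print(r,cv2.boxPoints(r))
print(tri((229,254.1),(224.2,174.5)))
a=cv2.resize(S[240:290,190:260],(770,550),interpolation=cv2.INTER_NEAREST)
b=cv2.resize(T[145:190,205:262],(684,540),interpolation=cv2.INTER_NEAREST)
cv2.imwrite("pics/a.png",a[:,:,::-1]);cv2.imwrite("pics/b.png",b[:,:,::-1])
E
```

```text
gun S [[13, 166, 180], [13, 168, 181], [13, 164, 183], [13, 164, 185], [12, 178, 152], [10, 209, 78], [10, 251, 67], [11, 242, 77], [9, 227, 81], [10, 252, 76], [10, 240, 84], [10, 244, 91], [11, 247, 91], [10, 252, 84], [9, 242, 80], [10, 219, 77], [13, 163, 167], [14, 162, 176], [13, 168, 173], [14, 167, 168]]
gun T [[140, 70, 11], [0, 26, 20], [150, 29, 26], [165, 18, 28], [150, 10, 25], [8, 133, 23], [10, 249, 45], [10, 240, 51], [9, 245, 50], [10, 250, 51], [12, 251, 63], [15, 216, 110], [18, 208, 159], [19, 204, 165], [18, 211, 164], [18, 208, 167], [18, 211, 163], [18, 213, 164], [18, 219, 161], [17, 214, 166], [17, 221, 163], [16, 219, 164], [15, 208, 159], [14, 181, 152], [14, 169, 142]]
((0.6003757119178772, 0.3285725712776184), (0.11049316078424454, 0.42837581038475037), 8.92394733428955) [[0.51257235 0.53159773]
 [0.5790234  0.10840735]
 [0.6881791  0.12554741]
 [0.621728   0.54873776]]
(array([0.63556779, 0.16811233, 0.13905633]), np.float64(0.000981376692675788))
```

View pics/a.png

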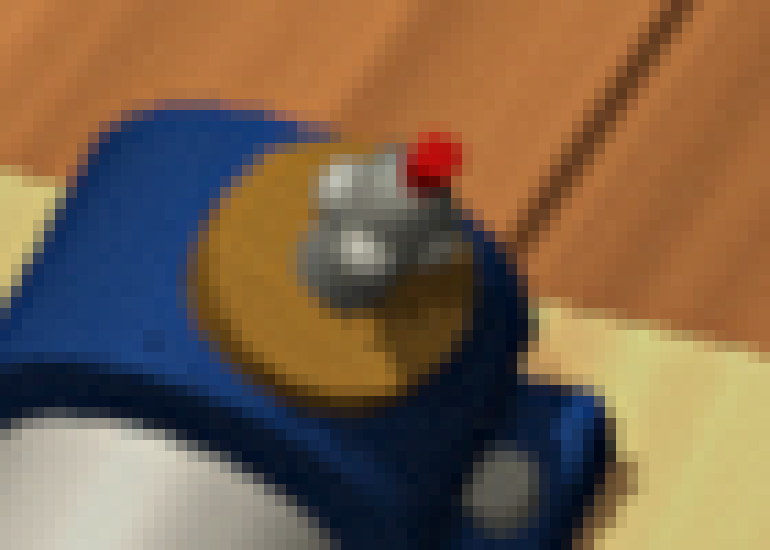

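View pics/b.png

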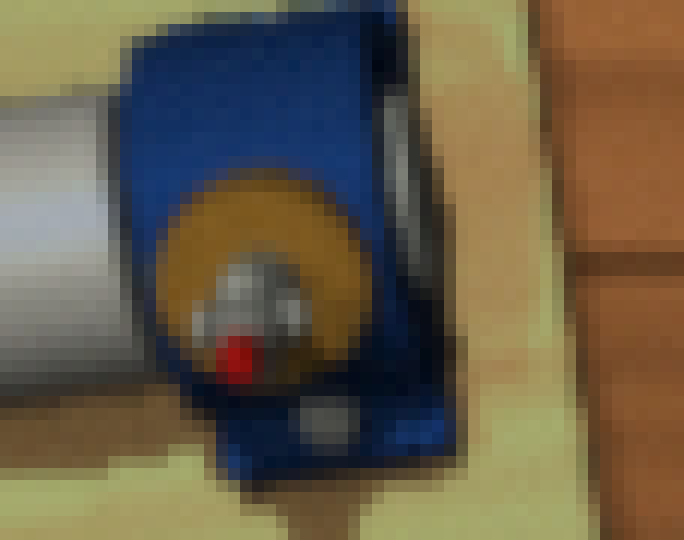

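Both crops show the pin: red at about (229,254) in the side view and (224.5,174.5) in the top view. The brass collar's centre is about (220,264) side and (227,168.5) top. Next I'll locate the gun and check reachability.

```bash
python3 - <<'E'
from h import *
S=cv2.imread("pics/side0.png")[:,:,::-1].copy();T=cv2.imread("pics/top0.png")[:,:,::-1].copy()
ct=cen(mask(T,(13,195,125),(25,255,255),(405,240,435,268)))
ms=mask(S,(4,200,50),(20,255,255),(390,125,420,160));y,x=np.nonzero(ms)
print("gun top",ct,"side",cen(ms),x.min(),x.max(),y.min(),y.max())
g=onz("top",ct,.112);print("gun",g)
print("chk side top/52",proj("side",g),proj("side",[g[0],g[1],.052]),proj("side",[g[0],g[1],.08]))
for n,uv,z in(("jar",(328,254),.065),("cup",(404,188),.085),("bowl",(316,153),.06)):print(n,onz("top",uv,z))
tip=np.array([.6356,.1681,.1395]);psi=np.radians(8.92)
n=np.array([-.5*np.cos(psi),-.5*np.sin(psi),np.sqrt(.75)]);c=tip-.044*n
print("collar",c,proj("top",c),proj("side",c),proj("top",tip),proj("side",tip))
print(onz("top",(227.05,168.5),.102),tri((220.1,264.5),(227.05,168.5)))
dn=np.array([0,0,-1.])
def R(z,y):
    y=y-z*(y@z);y/=np.linalg.norm(y);return np.c_[np.cross(y,z),y,z]
for a in range(0,180,30):
    yv=np.array([np.cos(np.radians(a)),np.sin(np.radians(a)),0])
    for s in(1,-1):
        for lab,p,r in(("pick",[g[0],g[1],.134],R(dn,s*yv)),("nip",c+.134*n,R(-n,s*yv)),("pre",c+.2*n,R(-n,s*yv))):
            q=robot.solve_ik(p,r);print(a,s,lab,None if q is None else np.round(q))
E
```

```text
gun top [422.         253.58181818] side [405.01041667 144.11458333] 398 413 131 158
gun [ 0.45493306 -0.28787535  0.112     ]
chk side top/52 [406.32497462 134.5473015 ] [401.74537666 154.55899893] [403.82902867 145.4586476 ]
jar [ 0.45444786 -0.07070589  0.065     ]
cup [ 0.61291581 -0.25543423  0.085     ]
bowl [ 0.70412475 -0.0424281   0.06      ]
collar [0.65733393 0.17151122 0.10139488] [226.27581995 168.35320751] [219.93648704 263.92052165] [224.25698354 174.65042755] [228.63864344 253.89056075]
[0.65686381 0.16953964 0.102     ] (array([0.657962  , 0.17053095, 0.09776236]), np.float64(0.0006438249976559859))
0 1 pick [ 49.  30. -25. 111.  19.  42.  13.]
0 1 nip [-31.  20.  13. 117.   5.  14. -26.]
0 1 pre [ 10.  15. -35. 117.  37.  25. -53.]
0 -1 pick [  22.   29.    9.  112.   -6.   40. -145.]
0 -1 nip [ 29.  34. -62. 115.  73.  37. 100.]
0 -1 pre [ 31.  22. -62. 117.  55.  33. 113.]
30 1 pick [ 51.  31. -28. 111.  21.  43.  42.]
30 1 nip [-38.  21.  21. 117.  -8.  14.  20.]
30 1 pre [ -9.  12. -14. 118.  25.  23.  -9.]
30 -1 pick [  27.   28.    3.  112.   -2.   40. -119.]

[... 592 characters left out ...]
 -1 nip [  14.   25.  -41.  115.   59.   26. -159.]
90 -1 pre [   8.   14.  -33.  117.   35.   25. -140.]
120 1 pick [ 75.  45. -62. 111.  49.  56. 109.]
120 1 nip [ 14.  25. -42. 115.  59.  26.  47.]
120 1 pre [ 24.  18. -52. 117.  47.  29.  57.]
120 -1 pick [ 41.  29. -14. 112.  11.  41. -40.]
120 -1 nip [  10.   24.  -36.  116.   55.   24. -130.]
120 -1 pre [  15.   16.  -41.  117.   41.   27. -118.]
150 1 pick [ -16.   46.   62.  113.  -52.   54. -137.]
150 1 nip [ 29.  34. -62. 115.  73.  37.  67.]
150 1 pre [ 31.  22. -62. 117.  55.  33.  80.]
150 -1 pick [ 45.  30. -20. 112.  15.  41. -13.]
150 -1 nip [-27.  20.   8. 117.  12.  14. -66.]
150 -1 pre [ 14.  15. -40. 117.  40.  26. -89.]
```

```bash
cat >> h.py <<'E'
def R(z,y):
    z=np.array(z,float);y=y-z*(y@z);y/=np.linalg.norm(y);return np.c_[np.cross(y,z),y,z]
def av(a): return np.array([np.cos(np.radians(a)),np.sin(np.radians(a)),0])
def st():
    o=robot.get_obs();print("t%.2f"%o["t"],"q",o["joint_positions"].round(0),"p",o["eef_pos"].round(4),"F",o["contact_force"].round(1),"M",o["moment"].round(2),"op %.4f gf %.1f"%(o["opening"],o["gripper_force"]));return o
E
python3 - <<'E'
from h import *
g=[.455,-.288]; r=R([0,0,-1],-av(120))
robot.reach([*g,.28],r); st()
robot.movel([*g,.136],rate=.12); st()
robot.grip(0.0); st()
robot.movel([*g,.32],rate=.15); o=st()
np.save("pose0.npy",o["tool_rot"])
psi=np.radians(8.92);n=np.array([-.5*np.cos(psi),-.5*np.sin(psi),np.sqrt(.75)]);c=np.array([.6573,.1712,.1015])
for a in(0,30,60,90,120,150):
  for s in(1,-1):
    q=robot.solve_ik(c+.216*n,R(-n,s*av(a)));q2=robot.solve_ik(c+.136*n,R(-n,s*av(a)))
    print(a,s,None if q is None else q.round(),None if q2 is None else q2.round())
for k in("side","top"): cv2.imwrite(f"pics/{k}1.png",robot.snapshot(k)[:,:,::-1])
S=cv2.imread("pics/side1.png");cv2.imwrite("pics/s1c.png",cv2.resize(S[0:200,300:560],(780,600)))
E
```

```text
t1.70 q [ 42.  17. -15. 106.   5.  58. -36.] p [ 0.4544 -0.2893  0.28  ] F [ 0.1 -0.8  0. ] M [ 0.01  0.01 -0.02] op 0.0856 gf 0.0
t3.05 q [ 40.  29. -13. 112.  10.  41. -39.] p [ 0.4553 -0.2882  0.1366] F [ 0.1 -0.4  0.3] M [-0.05  0.   -0.02] op 0.0855 gf 0.0
t3.64 q [ 40.  29. -13. 112.  10.  41. -39.] p [ 0.455  -0.2877  0.1362] F [-1.4  3.   5.5] M [ 0.62  0.56 -0.08] op 0.0243 gf 58.4
t5.02 q [ 42.  15. -16. 103.   4.  62. -35.] p [ 0.4547 -0.2879  0.3192] F [ 0.1  0.  -2.7] M [0.   0.02 0.01] op 0.0240 gf 58.8
0 1 [ 26.  16. -54. 117.  44.  30. -59.] [ 12.  24. -39. 116.  57.  25. -70.]
0 -1 [ 32.  19. -62. 117.  49.  32. 117.] [ -68.   34.   62.  118.  -66.   27. -144.]
30 1 [ 29.  17. -57. 117.  46.  31. -26.] [ 22.  28. -51. 115.  65.  30. -41.]
30 -1 [ -67.   14.   53.  120.  -17.   22. -152.] [ -54.   24.   41.  118.  -38.   17. -132.]
60 1 [ 28.  17. -57. 117.  46.  31.   5.] [ 26.  31. -57. 115.  69.  34. -13.]
60 -1 [   1.   11.  -24.  118.   27.   25. -160.] [ -29.   20.   10.  117.    9.   14. -144.]
90 1 [ 21.  15. -47. 117.  40.  28.  37.] [ 19.  27. -48. 115.  63.  29.  18.]
90 -1 [   1.   11.  -24.  118.   27.   25. -133.] [ -17.   20.   -4.  116.   27.   16. -133.]
120 1 [ 20.  14. -46. 117.  39.  28.  64.] [ 18.  26. -46. 115.  62.  28.  45.]
120 -1 [  15.   13.  -40.  117.   35.   27. -113.] [  -3.   21.  -20.  116.   42.   19. -120.]
150 1 [ 32.  19. -62. 117.  49.  32.  84.] [ 29.  34. -62. 115.  73.  37.  68.]
150 -1 [ 22.  15. -49. 117.  41.  29. -89.] [  3.  22. -27. 116.  48.  21. -96.]
```

View pics/s1c.png

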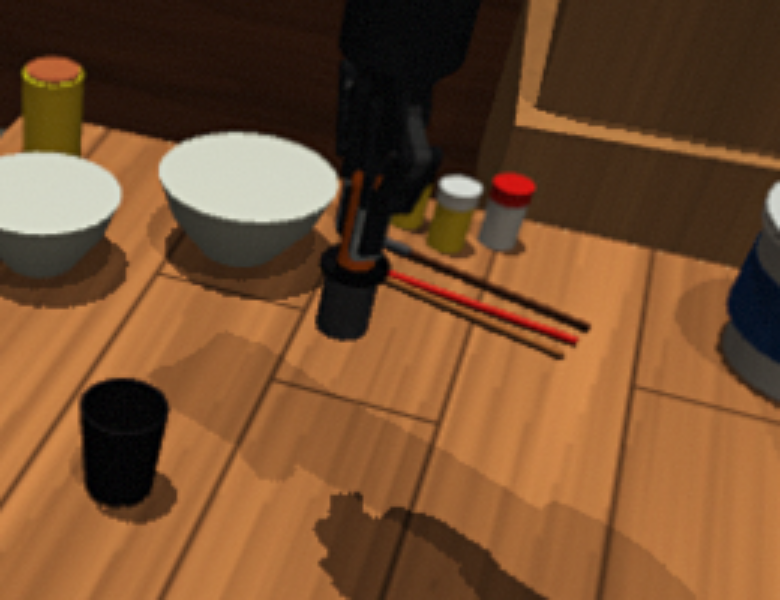

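The gun hangs upright in the fingers, with the coupler at crop (345,300). Moving it to just in front of the nipple.

```bash
cat >> h.py <<'E'
psi=np.radians(8.92);n=np.array([-.5*np.cos(psi),-.5*np.sin(psi),np.sqrt(.75)]);c=np.array([.6573,.1712,.1015])
E
python3 - <<'E'
from h import *
r=R(-n,av(0))
robot.reach(c+.226*n,r); st()
robot.movel(c+.196*n,rate=.06); robot.pause(.3); o=st()
m=o["eef_pos"]+.136*o["tool_rot"][:,2]; print("mouth",m,"expected dist",(m-c)@n,"lat",(m-c)-n*((m-c)@n))
big=[]
for k in("side","top"):
    I=robot.snapshot(k);cv2.imwrite(f"pics/{k}2.png",I[:,:,::-1])
    u=proj(k,m).round(1);print(k,"mouth px",u,"guard",proj(k,m+.049*n).round(1),"tip",proj(k,c+.044*n).round(1))
    x0,y0=(190,205) if k=="side" else (195,140)
    print(k,x0,y0);big.append(cv2.resize(I[y0:y0+75,x0:x0+80],(400,375),interpolation=cv2.INTER_CUBIC))
cv2.imwrite("pics/c2.png",np.hstack(big)[:,:,::-1])
E
```

```text
t6.81 q [ 26.  14. -53. 117.  40.  30. -56.] p [0.5461 0.1524 0.2971] F [ 0.3 -0.7 -1.9] M [-0.12  0.82 -0.04] op 0.0244 gf 59.0
t7.76 q [ 21.  18. -49. 117.  47.  28. -61.] p [0.5605 0.1559 0.2715] F [ 0.3 -1.  -2.9] M [-0.1   0.84 -0.03] op 0.0237 gf 59.0
mouth [0.62774637 0.16641323 0.15374618] expected dist 0.06021572996186486 lat [ 1.90105523e-04 -1.18384755e-04  9.78321025e-05]
side mouth px [232.1 249.6] guard [243.3 236.7] tip [228.7 253.7]
side 190 205
top mouth px [223.6 177. ] guard [221.1 185. ] tip [224.4 174.7]
top 195 140
```

View pics/c2.png

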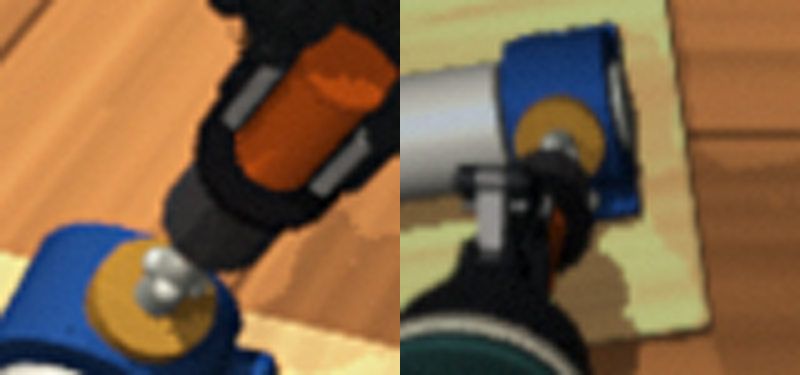

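The side view shows the coupler just off the nipple, with its lower end at crop (207,240), i.e. pixel (231,253). In the top view it covers the pin. I'll measure the coupler's edges against the predicted axis.

```bash
python3 - <<'E'
from h import *
o=robot.get_obs();z=-o["tool_rot"][:,2];m=o["eef_pos"]-.136*z
for k in("side","top"):
    I=cv2.imread(f"pics/{k}2.png").astype(np.float32)
    P=cal(k)["pose"]
    for d in(.006,.015,.025,.035,.049):
        p=m+d*z;v=p-P[:3,3];l=np.cross(z,v);l/=np.linalg.norm(l)   # silhouette direction
        s=np.arange(-30,31,2)*1e-3
        uv=np.array([proj(k,p+l*t) for t in s],np.float32)
        pr=cv2.remap(I,uv[None,:,0],uv[None,:,1],cv2.INTER_LINEAR)[0]
        print(k,d,"R",pr[:,2].astype(int).tolist())
    print(l.round(2), "mm/px",np.linalg.norm(v)/400*1e3)
E
```

```text
side 0.006 R [170, 199, 204, 204, 212, 216, 118, 24, 19, 26, 28, 27, 28, 31, 31, 34, 35, 38, 48, 50, 50, 48, 48, 57, 152, 230, 228, 226, 221, 220, 225]
side 0.015 R [159, 167, 195, 205, 209, 217, 135, 31, 19, 21, 16, 14, 10, 11, 12, 13, 13, 12, 13, 19, 28, 32, 44, 58, 152, 230, 228, 226, 221, 220, 224]
side 0.025 R [161, 160, 171, 192, 210, 195, 113, 10, 11, 17, 17, 17, 17, 17, 17, 18, 18, 17, 17, 16, 19, 18, 17, 22, 92, 189, 234, 227, 222, 221, 225]
side 0.035 R [162, 161, 167, 182, 142, 32, 15, 16, 17, 17, 17, 14, 17, 30, 50, 68, 81, 47, 22, 18, 15, 17, 19, 18, 14, 30, 137, 231, 226, 222, 225]
side 0.049 R [164, 161, 166, 143, 41, 4, 10, 11, 8, 40, 94, 110, 120, 126, 134, 146, 158, 143, 139, 135, 121, 102, 36, 37, 36, 16, 30, 170, 229, 223, 225]
[ 0.87 -0.1   0.49] mm/px 1.5132655870175324
top 0.006 R [71, 90, 99, 106, 110, 95, 70, 46, 36, 30, 23, 13, 4, 2, 7, 15, 26, 20, 9, 7, 9, 8, 8, 7, 12, 27, 50, 32, 16, 13, 16]
top 0.015 R [76, 95, 99, 97, 90, 84, 60, 36, 23, 17, 15, 14, 9, 5, 4, 25, 58, 49, 27, 18, 9, 7, 7, 7, 7, 8, 12, 13, 19, 35, 55]
top 0.025 R [28, 50, 75, 93, 104, 112, 107, 73, 34, 34, 47, 65, 47, 19, 11, 27, 50, 57, 43, 62, 45, 24, 12, 8, 7, 8, 9, 30, 77, 104, 125]
top 0.035 R [22, 41, 96, 134, 143, 145, 144, 109, 65, 54, 61, 55, 40, 15, 5, 15, 23, 27, 38, 59, 68, 50, 19, 9, 9, 7, 17, 46, 89, 126, 159]
top 0.049 R [90, 85, 93, 121, 141, 145, 146, 141, 105, 57, 22, 11, 9, 8, 7, 7, 4, 3, 19, 44, 50, 45, 25, 7, 6, 8, 12, 45, 96, 131, 160]
[-0.27 -0.93 -0.24] mm/px 2.209908646573278
```

The gun axis agrees with the prediction to about 1 mm, so I'll press on in steps and watch the force.

```bash
cat >> h.py <<'E'
def push(dist,rate=.03,off=np.zeros(3),wait=.1):
    robot.movel(c+off+(.136+dist)*n,rate=rate); robot.pause(wait); o=robot.get_obs()
    F=o["contact_force"];e=o["eef_pos"]+.136*o["tool_rot"][:,2]-c;fa=F@n
    print("t%.1f cmd %.1f act %.1f lat"%(o["t"],dist*1e3,e@n*1e3),((e-n*(e@n))*1e3).round(1),"Fax %.1f Flat"%fa,(F-fa*n).round(1),"M",o["moment"].round(2),"op %.4f"%o["opening"])
    return fa,F-fa*n
E
python3 - <<'E'
from h import *
for d in(.045,.038,.032,.026,.021,.018,.016):
    fa,fl=push(d)
    if fa>25 or np.linalg.norm(fl)>15: break
E
```

```text
t8.6 cmd 45.0 act 45.1 lat [0.1 0.1 0. ] Fax -2.1 Flat [-1.4 -0.1 -0.8] M [-0.13  0.83 -0.05] op 0.0239
t9.1 cmd 38.0 act 38.0 lat [-0.   0.1 -0. ] Fax -2.0 Flat [-1.  -0.8 -0.6] M [-0.16  0.82  0.02] op 0.0242
t9.5 cmd 32.0 act 32.0 lat [-0.   0.1 -0. ] Fax -1.6 Flat [-1.5 -0.4 -0.9] M [-0.16  0.88 -0.02] op 0.0242
t10.0 cmd 26.0 act 26.0 lat [-0.   0.1  0. ] Fax -2.5 Flat [-1.9  0.2 -1.1] M [-0.12  0.84  0.01] op 0.0242
t10.4 cmd 21.0 act 21.0 lat [-0.1  0.2 -0. ] Fax -1.3 Flat [-1.   0.5 -0.5] M [0.21 0.82 0.2 ] op 0.0239
t10.8 cmd 18.0 act 18.0 lat [-0.1  0.5 -0. ] Fax 0.2 Flat [-1.2  3.3 -0.4] M [0.74 1.1  0.57] op 0.0238
t11.1 cmd 16.0 act 16.0 lat [-0.   0.5  0. ] Fax -2.5 Flat [-2.   5.4 -0.6] M [1.16 0.97 0.74] op 0.0243
```

```bash
python3 - <<'E'
from h import *
off=np.array([0,.001,0])
for d in(.016,.0145,.013,.0115,.010,.0085,.007,.0055,.004,.0025):
    fa,fl=push(d,off=off)
    if fa>30 or np.linalg.norm(fl)>18: break
    off[1]+=np.clip(fl[1]*1e-4,-.0005,.0005)
print(off)
E
```

```text
t11.5 cmd 16.0 act 15.9 lat [-0.1  0.8  0. ] Fax 0.7 Flat [-1.9  2.3 -0.9] M [0.44 1.07 0.34] op 0.0238
t11.8 cmd 14.5 act 14.2 lat [-0.2  1.1 -0. ] Fax -9.0 Flat [-1.8  3.1 -0.7] M [0.59 1.07 0.4 ] op 0.0241
t12.2 cmd 13.0 act 12.7 lat [-0.2  1.3  0. ] Fax -9.7 Flat [-2.3  1.  -1.2] M [0.33 1.16 0.3 ] op 0.0240
t12.5 cmd 11.5 act 11.3 lat [-0.2  1.5  0. ] Fax -9.5 Flat [-2.7  0.4 -1.5] M [0.2  1.14 0.24] op 0.0242
t12.9 cmd 10.0 act 9.6 lat [-0.3  1.5 -0. ] Fax -14.5 Flat [-1.5  0.9 -0.8] M [0.2  1.07 0.17] op 0.0242
t13.2 cmd 8.5 act 8.1 lat [-0.1  1.6  0.1] Fax -16.6 Flat [-1.2  0.8 -0.6] M [0.21 0.8  0.17] op 0.0243
t13.6 cmd 7.0 act 6.7 lat [-0.1  1.6  0.1] Fax -11.3 Flat [-1.9 -0.4 -1.1] M [-0.15  1.   -0.03] op 0.0237
t13.9 cmd 5.5 act 5.6 lat [0.  1.7 0.2] Fax 2.7 Flat [-3.5 -1.2 -2.1] M [-0.51  1.58 -0.17] op 0.0236
t14.3 cmd 4.0 act 4.2 lat [0.1 1.7 0.2] Fax 5.5 Flat [-3.5 -1.3 -2.1] M [-0.53  1.68 -0.12] op 0.0240
t14.6 cmd 2.5 act 2.7 lat [0.1 1.7 0.2] Fax 6.7 Flat [-4.6 -1.4 -2.7] M [-0.41  1.72 -0.11] op 0.0242
[0.         0.00142495 0.        ]
```

Snapped on; pin force rising. Pressing to the collar.

```bash
python3 - <<'E'
from h import *
off=np.array([0,.0013,0])
for d in(.0015,.0005,-.0005,-.0015,-.0025,-.0035,-.0045):
    fa,fl=push(d,off=off)
    if fa>22: break
robot.pause(.5);st()
big=[]
for k in("side","top"):
    I=robot.snapshot(k)
    x0,y0=(190,205) if k=="side" else (195,140)
    big.append(cv2.resize(I[y0:y0+75,x0:x0+80],(400,375),interpolation=cv2.INTER_CUBIC))
cv2.imwrite("pics/c3.png",np.hstack(big)[:,:,::-1])
E
```

```text
t15.0 cmd 1.5 act 1.8 lat [0.1 1.7 0.2] Fax 7.9 Flat [-3.9 -0.9 -2.3] M [-0.32  1.84 -0.  ] op 0.0240
t15.3 cmd 0.5 act 1.0 lat [0.2 1.7 0.3] Fax 12.7 Flat [-5.7 -1.3 -3.4] M [-0.49  1.97 -0.06] op 0.0238
t15.7 cmd -0.5 act 0.7 lat [0.2 2.  0.3] Fax 39.2 Flat [-10.3  -3.   -6.1] M [-0.94  3.39 -0.19] op 0.0242
t16.16 q [ 14.  25. -41. 115.  58.  26. -71.] p [0.5898 0.1627 0.22  ] F [-28.3  -6.8  27.2] M [-0.96  3.39 -0.17] op 0.0241 gf 63.9
```

View pics/c3.png

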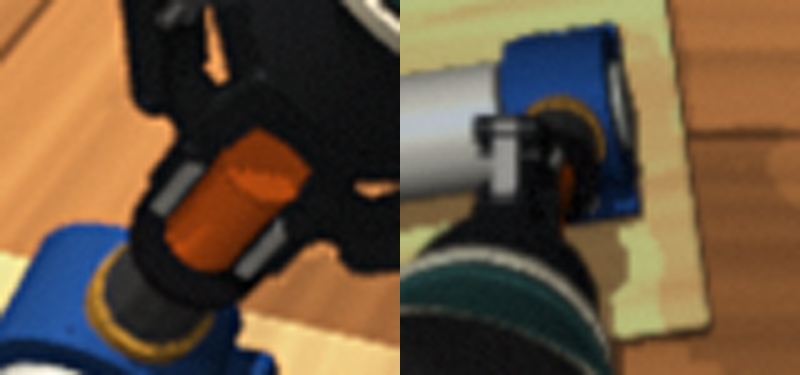

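The coupler sits flat and concentric on the brass collar (side crop around (150,310)). The axial force jumped from 13 to 39 N over the last millimetre, which is the hard stop, so I'm handing in.

```bash
python3 - <<'E'
from h import *
st(); print(robot.finish_job())
E
```

```text
t16.26 q [ 14.  25. -41. 115.  58.  26. -71.] p [0.5898 0.1627 0.2201] F [-27.9  -6.2  27.1] M [-0.96  3.36 -0.25] op 0.0242 gf 63.9
the job is handed in; nothing more can be done
None
```

The grease gun's coupler is snapped onto the nipple and pressed fully home on the brass collar, and the gripper is still holding and pressing it; I handed the job in at 16.3 s, and `finish_job` returned no verdict.

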